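# Charge the grinding jar from the cup under the splash shield

## Robot

A 6-joint arm with a two-finger parallel gripper is mounted at the origin on the work surface. World frame = base frame: x ahead of the robot, y to its left, z up, the work surface at z = 0. Lengths are in m, angles in rad, forces in N, time in s.
With the tool pointing down it reaches from about 0.3 to 0.775 m from the base axis. Payload 14.6 kg.
Tool frame: the origin (TCP) lies at the very end of the fingers, on their centre line; the grasp point (between the pads) lies 19 mm behind it; z points along the fingers, y is the line along which they close (so a half turn about z gives the same grasp; the last joint's range is limited). The gripper opens to 85 mm and grips with 20 to 120 N. Pads are 22 mm wide; open, the fingers measure 114 mm over their backs; the gripper's body (76 mm by 85 mm) begins 54 mm behind the grasp point. The pads swing forward as they close: fully open they stand 13 mm farther back than shut.
Start: joints at [1.098, 0.3, 1.521, -0, 1.321, -0.067], TCP at [0.217, 0.505, 0.231] pointing down, gripper open.
Joint ranges: [-3.03, 3.03], [-0.79, 2.21], [0.23, 2.52], [-1.04, 4.18], [0, 3.07], [-2.55, 2.55]. Speed limits (rad/s): [2.22, 2.22, 2.57, 3.14, 3.14, 3.14].

## Interface

Orientations are given as a unit quaternion [x, y, z, w].
In Python, from workcell import get_obs, camera, close_job gives the robot as it stands.
- The arm moves only by the tool step_arm, never from a script. Its argument "rows" is a list of rows, each an object of numbers: "grip": the finger opening in mm, from 0 to 85.4; "tx", "ty", "tz": the shift along the tool's x, y, z scaled (see below); "yaw": the turn about the tool's z scaled (see below). A call has 1 to 10 rows; each row shifts and turns the commanded pose from where the row before left it, along the tool's axes as they then stand; what a row does not reach is not made up. The controller multiplies each number of a shift by 200 mm and each number of a turn by 180 degrees. A row lasts 1/8 s, in which the tool goes at most 62.5 mm and 10.7 degrees, less where a joint would pass 70% of its speed; a pose out of reach is approached as far as the arm can. A call with a number of a shift or a turn outside -1 to 1 is refused whole. A call with a gripper value outside its range is refused whole. The fingers move at their own pace and stop on an object; the grip force is fixed at half the most. Time passes only in rows, so rows that do not move let the fingers close. It gives the time, the measured TCP pose, the force, the opening and the grip force at its end, in the units of the state.
- get_obs(): the state, without advancing time (a new reading comes with each control period).
- camera(name): name is "scene" or "top"; returns a dict with "image" (480x640x3 uint8, red, green, blue), "K" (3x3 intrinsics, pixels), "k1" (the pictures are not rectified: a ray, as slopes to the right and down, at radius r is drawn at 1 + k1 r^2 times it, then the intrinsics apply), "camera_from_world" (4x4, takes a point from world to camera coordinates). Camera axes: x right, y down, z forward; pixel columns grow to the right and rows downward; lengths in m; the calibration is good to about 2 mm. A picture is of the moment at which its call begins. There is no depth.
- close_job(): hands the job in; it is judged then, once.
The state is a dict: "time": time; "joint_pos": joint angles; "qd": joint speeds; "joint_torque": joint torques, N m; "eef_pos": TCP position; "ee_rot": TCP orientation; "force": force on the tool from outside, world axes, zero at the start; "moment": the same for the moment, N m; "gripper_width": finger opening in m; "gripper_force": force on a finger pad.
Only numpy, scipy, OpenCV 4.12 (cv2) and the standard library are available. Lean on these libraries where they do the work, as an engineer would, in place of code of your own. Each camera call takes 0.05 s, during which the arm holds its last target. There are 200 camera calls.

## Task

Take the orange cup out from under the amber splash shield and, holding it, pour all six grinding balls into the steel jar with the blue band. Then set the empty cup gently back upright in the middle of the blue mat under the shield. Spill nothing, keep the jar upright where it is, and leave the glass beaker, the brown bottle and the green tip box alone.

Things in the scene. Friction and masses are not known exactly. Their poses are not given: they have to be found in the camera images.
- station: Fixed weighing station; origin on the bench under the mat's centre, z up, x pointing away from its open front, which faces the robot's right (-y) within 18 degrees. White tray 170 (x -60 to 110) by 200 (y), 6 thick. Horizontal amber shield, 200 wide, 8 thick, underside 160 above the bench, over x -20 to 110: it overhangs the cup. Posts 12 diameter at x 90, y +-88; front and sides open.
- mat (a point): Centre of the top face of the round blue mat (90 diameter, 4 thick, on the tray), 10 above the bench: where the cup stands at first (within 12) and must stand again. Axes as the station's.
- shield_edge (a point): Middle of the lower edge of the shield on its open side, 160 above the bench, 20 nearer the open side than the mat's centre.
- cup: Loose orange cup, round: straight outer wall 60 diameter, 70 high, origin at the centre of its underside, z along its axis to the mouth. White conical inside, 32 wide at the floor (8 above the underside), 53 at the mouth: its wall leans 9 degrees, so the balls begin to roll out before the cup lies level. 110 to 230 g, and 78 g of balls.
- jar: Loose, heavy (about 0.9 kg) open steel grinding jar with a blue band round it: 96 outer diameter (99 at the band), 70 high, inner diameter 86, inner floor 8 above its underside; origin at the centre of its underside, z up.
- beaker: Loose empty clear glass beaker without a band, 84 diameter at the rim, 95 high; not to be used. It and the jar may swap places. Origin at the centre of its underside.
- bottle: Loose closed brown bottle with blue cap, 64 diameter, about 150 high; a bystander. Origin at the centre of its underside.
- tipbox: Loose green pipette-tip box with clear lid, 80 by 110 by 65 high; a bystander. Origin at the centre of its underside.
- ball0: Yellow grinding ball, 16 diameter, 13 g, origin at its centre; one of six that lie in the cup at first.
- ball1: Yellow grinding ball, 16 diameter, 13 g, origin at its centre; one of six that lie in the cup at first.
- ball2: Yellow grinding ball, 16 diameter, 13 g, origin at its centre; one of six that lie in the cup at first.
- ball3: Yellow grinding ball, 16 diameter, 13 g, origin at its centre; one of six that lie in the cup at first.
- ball4: Yellow grinding ball, 16 diameter, 13 g, origin at its centre; one of six that lie in the cup at first.
- ball5: Yellow grinding ball, 16 diameter, 13 g, origin at its centre; one of six that lie in the cup at first.
There are look-alikes about, which are no part of the job. Of the things that look like the cup, the smallest one is meant.

How it is judged:
By the outcome, as a careful person would: the job done as asked, in the order asked, and still so for the second after the job is handed in, with the robot touching nothing.
It also fails if it takes over 61 s, if anything falls off the work surface, if the arm or the gripper's body presses on something with over 40 N, if the wrist force passes 120 N, or if a joint passes its speed limit or range.

## Working session

There is one attempt and no reset: what is moved stays moved. The work goes in short steps, Python scripts to look and compute and a tool call to move; the robot and the scene stay as the last step left them, time stands still between calls to the robot, and variables do not carry over. Pictures are saved under pics/ and viewed, at most 10 in all, crops included, and the job is handed in when it is done.

Besides the shell and the picture viewer there is one more tool, called after "Request:" by a JSON object that holds its "fn" and its "kwargs", one argument or row to a line. step_arm: Moves the arm, as the interface text tells. Shifts and turns lie within -1 to 1; 1 stands for 200 mm of shift or 180 degrees of turn. Its arguments: {"type":"object","properties":{"rows":{"type":"array","items":{"type":"object","properties":{"grip":{"type":"number"},"tx":{"type":"number","minimum":-1,"maximum":1},"ty":{"type":"number","minimum":-1,"maximum":1},"tz":{"type":"number","minimum":-1,"maximum":1},"yaw":{"type":"number","minimum":-1,"maximum":1}}}}},"required":["rows"]}

```bash
mkdir -p pics; ls; python3 - <<'E'
from workcell import get_obs,camera
import cv2,numpy as np
print(get_obs())
for n in("scene","top"):
    c=camera(n); cv2.imwrite(f"pics/{n}0.png",c["image"][:,:,::-1]); print(n,c["K"],c["k1"],np.round(c["camera_from_world"],4).tolist())
    np.savez(f"{n}0.npz",**c)
E
```

```text
pics
{'time': 0.0, 'joint_pos': array([ 1.09840170e+00,  3.00504507e-01,  1.52161580e+00, -2.56596047e-05,
        1.32067181e+00, -6.65969517e-02]), 'qd': array([ 1.20589738e-04, -1.10067245e-03, -5.92052932e-04, -8.00093472e-04,
        2.39265310e-05, -1.32700181e-04]), 'joint_torque': array([-3.41289569e-04, -5.43495548e+01, -3.61800170e+01, -1.70159483e-04,
        4.05295752e-03,  5.56247460e-05]), 'eef_pos': array([0.2170107 , 0.50511603, 0.23068829]), 'ee_rot': array([ 2.01506390e-01,  9.79487016e-01, -5.81393470e-04, -1.47695757e-04]), 'force': array([-0.2304707 , -1.20252337, -0.1097077 ]), 'moment': array([0.0236982 , 0.05840283, 0.02447624]), 'gripper_force': 0.0, 'gripper_width': 0.08542701478067671}
scene [[527.94483068   0.         317.38832378]
 [  0.         527.94483068 236.61471495]
 [  0.           0.           1.        ]] -0.14980007617991775 [[0.9712, 0.238, -0.007, -0.5313], [0.2226, -0.9179, -0.3284, -0.0743], [-0.0846, 0.3174, -0.9445, 1.2718], [0.0, 0.0, 0.0, 1.0]]
top [[551.65154736   0.         318.47450856]
 [  0.         551.65154736 246.39778622]
 [  0.           0.           1.        ]] -0.03940995906851355 [[-0.0043, -0.9999, -0.0139, 0.0116], [-0.9928, 0.0059, -0.1198, 0.5512], [0.1198, 0.0133, -0.9927, 1.1001], [0.0, 0.0, 0.0, 1.0]]
```

View pics/scene0.png

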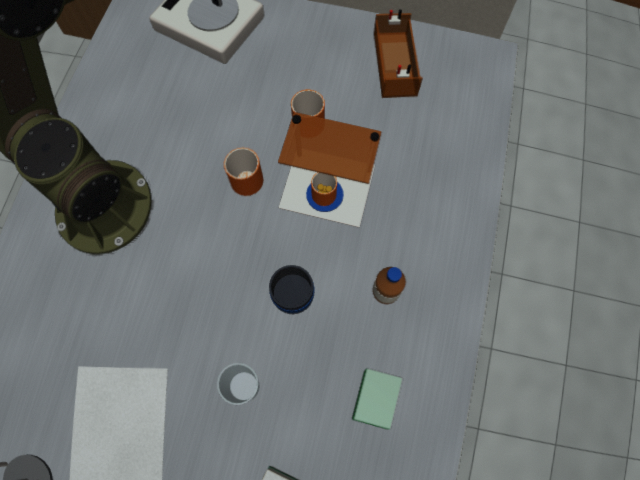

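View pics/top0.png

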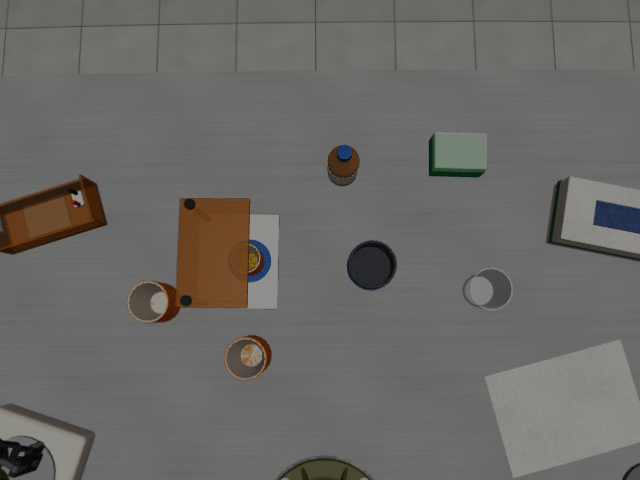

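The scene view shows the small orange cup with yellow balls at (323,188), on the blue mat at (325,194). The shield covers about (280–380, 118–182), with post heads at (297,119) and (375,136). The jar is at (292,288), the beaker at (238,384), the bottle at (390,285) and the tip box at (377,398). The larger cups at (308,110) and (244,172) are look-alikes.

The top view has the cup at (247,260) and the jar at (372,265). The post heads are at (190,204) and (186,300).

```bash
cat > h.py <<'E'
import numpy as np,cv2
def load(n): return dict(np.load(n))
def rays(c,px):
    d=np.array([c["k1"],0,0,0],float)
    u=cv2.undistortPoints(np.array(px,float).reshape(-1,1,2),c["K"],d)[:,0]
    T=c["camera_from_world"];R=T[:3,:3];o=-R.T@T[:3,3]
    v=np.c_[u,np.ones(len(u))]@R
    return o,v/np.linalg.norm(v,axis=1)[:,None]
def plane(c,px,z):
    o,v=rays(c,px); return o+v*((z-o[2])/v[:,2])[:,None]
def tri(c1,p1,c2,p2):
    A=np.zeros((3,3));b=np.zeros(3);L=[]
    for c,p in((c1,p1),(c2,p2)):
        o,v=rays(c,[p]);M=np.eye(3)-np.outer(v[0],v[0]);A+=M;b+=M@o;L.append((M,o))
    x=np.linalg.solve(A,b); return x,max(np.linalg.norm(M@(x-o)) for M,o in L)
def blobs(m,amin):
    n,l,s,ce=cv2.connectedComponentsWithStats(m.astype(np.uint8)); return [(s[i].tolist(),ce[i].round(1).tolist(),l==i) for i in range(1,n) if s[i][4]>=amin]
E
python3 - <<'E'
from h import *
C={n:load(n+"0.npz") for n in("scene","top")}
P={}
roi={"scene":dict(j=(262,255,322,320),st=(270,105,390,230)),"top":dict(j=(340,235,402,295),st=(165,190,290,315))}
for n,c in C.items():
    im=c["image"];h=cv2.cvtColor(im,cv2.COLOR_RGB2HSV);H,S,V=[h[...,i].astype(int) for i in range(3)]
    def inr(k):
        m=np.zeros(H.shape,bool);x0,y0,x1,y1=roi[n][k];m[y0:y1,x0:x1]=1;return m
    for nm,m in dict(post=inr("st")&(V<45),white=inr("st")&(S<40)&(V>165),mat=inr("st")&(H>100)&(H<130)&(S>150),yel=inr("st")&(H>18)&(H<35)&(S>120)&(V>100),jardark=inr("j")&(V<75),jarblue=inr("j")&(H>100)&(H<130)&(S>100)).items():
        for s,ce,l in blobs(m,25): print(n,nm,s,ce)
    x0,y0,x1,y1=roi[n]["st"]
    a=cv2.resize(im[y0:y1,x0:x1],None,fx=4,fy=4,interpolation=cv2.INTER_CUBIC)
    x0,y0,x1,y1=roi[n]["j"]
    b=cv2.resize(im[y0:y1,x0:x1],None,fx=4,fy=4,interpolation=cv2.INTER_CUBIC)
    w=np.zeros((500,800,3),np.uint8);w[:a.shape[0],:a.shape[1]]=a;w[:b.shape[0],500:500+b.shape[1]]=b
    P[n]=w
    cv2.imwrite(f"pics/c{n}.png",w[:,:,::-1])
x,e=tri(C["scene"],(297,119),C["top"],(190,204)) ;print(x,e)
x,e=tri(C["scene"],(297,119),C["top"],(186,300)) ;print(x,e)
x,e=tri(C["scene"],(375,136),C["top"],(190,204)) ;print(x,e)
E
```

```text
scene post [292, 115, 9, 9, 61] [296.2, 119.0]
scene post [371, 133, 8, 8, 55] [374.4, 136.3]
scene white [279, 167, 90, 59, 2286] [324.3, 197.8]
scene mat [307, 184, 36, 27, 318] [325.4, 200.1]
scene yel [318, 184, 14, 9, 90] [323.8, 188.2]
scene jardark [269, 265, 45, 49, 1725] [291.3, 289.1]
scene jarblue [271, 290, 43, 23, 160] [295.2, 305.9]
top post [184, 199, 11, 11, 91] [189.2, 203.7]
top post [181, 295, 10, 11, 88] [185.5, 300.2]
top mat [248, 240, 23, 42, 322] [260.9, 260.6]
top yel [249, 253, 9, 15, 87] [252.4, 260.1]
top jardark [347, 240, 50, 51, 1933] [371.3, 264.9]
top jarblue [347, 258, 28, 32, 72] [355.6, 278.1]
[0.5243312  0.13191761 0.44401329] 0.05139945508886803
[0.44048087 0.24574261 0.17088715] 0.0014981905179359445
[0.6153112  0.24228065 0.17345442] 0.0019320830490196866
```

View pics/cscene.png

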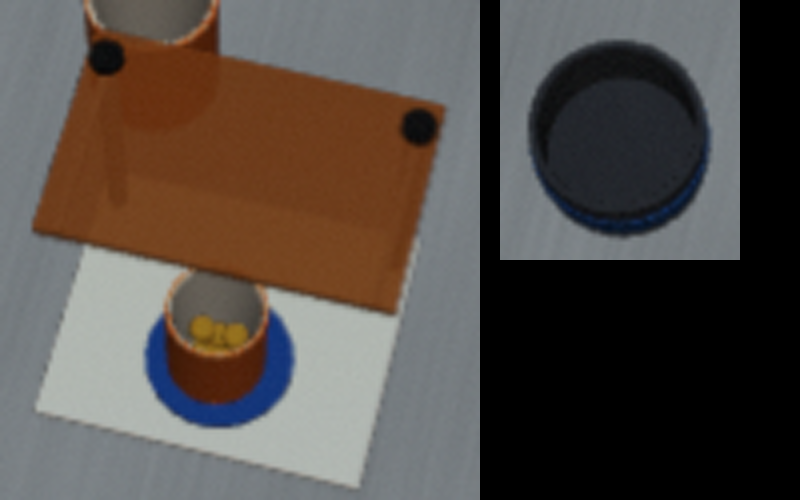

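View pics/ctop.png

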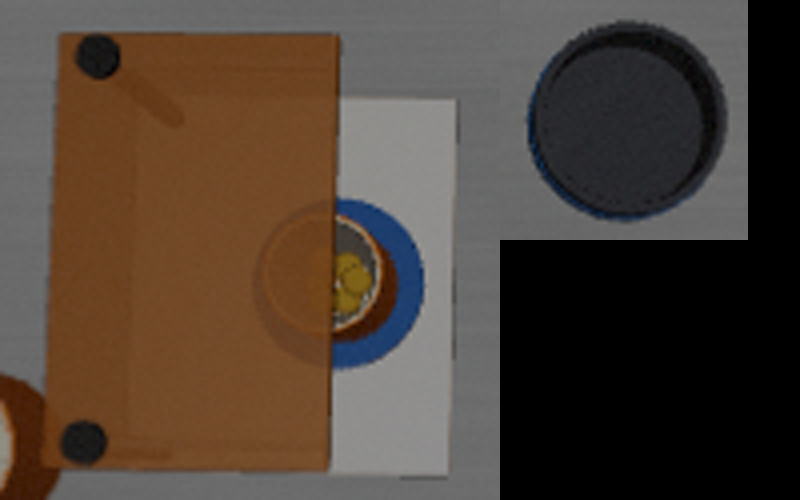

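The crops agree with the full views. The cup rim centre is at about (324,183) in scene and (246,258) in top. The jar rim centre is at about (292,287) in scene and (373,265) in top. In the scene crop the cup hides part of the mat.

```bash
python3 - <<'E'
from h import *
s,t=load("scene0.npz"),load("top0.npz")
for n,a,b in [("P1",(296.2,119),(185.5,300.2)),("P2",(374.4,136.3),(189.2,203.7)),("cuprim",(324.1,183.1),(245.6,258)),("jarrim",(291.8,287.2),(372.8,264.8)),
 ("shieldfrontL",(270+397/4,105+312/4),(165+338/4,190+36/4)),("shieldfrontR",(270+35/4,105+231/4),(165+329/4,190+470/4)),
 ("trayfrontFar",(270+360/4,105+487/4),(165+457/4,190+100/4)),("trayfrontNear",(270+36/4,105+411/4),(165+447/4,190+475/4)),
 ("bottlecap",(394,275),(344,153))]:
    x,e=tri(s,a,t,b);print(n,x.round(4),round(e,4))
print("mat top",plane(t,[(249.5,260.75)],.01))
print("mat scene edges",plane(s,[(270+146/4,105+353/4),(270+294/4,105+358/4),(270+218/4,105+427/4)],.01))
print("beaker",plane(s,[(239,384)],.05),plane(t,[(490,290)],.05))
E
```

```text
P1 [0.4394 0.2463 0.1703] 0.0006
P2 [0.6152 0.2436 0.1711] 0.0006
cuprim [0.5249 0.1533 0.0732] 0.001
jarrim [ 0.5123 -0.0985  0.0608] 0.0024
shieldfrontL [0.6258 0.1348 0.1628] 0.0018
shieldfrontR [0.4273 0.1371 0.1604] 0.002
trayfrontFar [0.625  0.0939 0.0029] 0.0028
trayfrontNear [ 0.426   0.0982 -0.0022] 0.0018
bottlecap [ 0.7177 -0.0416  0.1387] 0.0006
mat top [[0.52460472 0.15375011 0.01      ]]
mat scene edges [[0.48424593 0.14654263 0.01      ]
 [0.57141665 0.16428505 0.01      ]
 [0.53749346 0.11012929 0.01      ]]
beaker [[ 0.45817288 -0.32237837  0.05      ]] [[ 0.45912522 -0.33483192  0.05      ]]
```

Request:
{"fn": "step_arm", "kwargs": {
  "rows": [
    {"grip":85,"tx":0.1,"ty":0,"tz":0,"yaw":0}
  ]
}}

```text
time: 0.22
eef_pos: [0.1988, 0.5131, 0.231]
ee_rot: [0.202, 0.979, -0.0, -0.0]
force: [-0.7, -0.1, -0.2]
gripper_width: 0.085
gripper_force: 0.0
```

The mat is at about (0.526, 0.155), with its heading within 1° of +y. The cup is at (0.525, 0.153) and the jar at (0.512, -0.099).

The rows offer no tilt, and a tool pointing down cannot get under the shield. I'll check what the arm does at its reach limit, since the text says an unreachable pose is "approached as far as the arm can".

Request:
{"fn": "step_arm", "kwargs": {
  "rows": [
    {"tx":0.23,"ty":0.13},
    {"tx":0.23,"ty":0.13},
    {"tx":0.23,"ty":0.13},
    {"tx":0.23,"ty":0.13},
    {"tx":0.23,"ty":0.13},
    {"tx":0.12,"ty":0.27},
    {"tx":0.12,"ty":0.27}
  ]
}}

```text
invalid input at $.rows[0]: expected keys grip, tx, ty, tz, yaw
```

Request:
{"fn": "step_arm", "kwargs": {
  "rows": [
    {"grip":85,"tz":0,"yaw":0,"tx":0.23,"ty":0.13},
    {"grip":85,"tz":0,"yaw":0,"tx":0.23,"ty":0.13},
    {"grip":85,"tz":0,"yaw":0,"tx":0.23,"ty":0.13},
    {"grip":85,"tz":0,"yaw":0,"tx":0.23,"ty":0.13},
    {"grip":85,"tz":0,"yaw":0,"tx":0.23,"ty":0.13},
    {"grip":85,"tz":0,"yaw":0,"tx":0.12,"ty":0.27},
    {"grip":85,"tz":0,"yaw":0,"tx":0.12,"ty":0.27}
  ]
}}

```text
time: 1.1
eef_pos: [0.0363, 0.8018, 0.2331]
ee_rot: [0.201, 0.98, 0.0, -0.0]
force: [0.4, 0.2, -0.4]
gripper_width: 0.0851
gripper_force: 0.0
```

Request:
{"fn": "step_arm", "kwargs": {
  "rows": [
    {"grip":85,"tz":0,"yaw":0,"tx":0.12,"ty":0.27},
    {"grip":85,"tz":0,"yaw":0,"tx":0.12,"ty":0.27},
    {"grip":85,"tz":0,"yaw":0,"tx":0.12,"ty":0.27}
  ]
}}

```text
time: 1.48
eef_pos: [0.0297, 0.8525, 0.1995]
ee_rot: [0.201, 0.979, 0.039, -0.007]
force: [-0.4, 0.1, 0.8]
gripper_width: 0.0847
gripper_force: 0.0
```

```bash
python3 -c "
from workcell import get_obs
o=get_obs();print(o['joint_pos'].round(3),o['eef_pos'],o['ee_rot'].round(4),o['time'])"
```

```text
[1.492 1.141 0.236 0.004 1.684 0.327] [0.02966581 0.85253672 0.19945967] [ 0.2011  0.9788  0.0393 -0.0067] 1.475
```

Pushing past the reach limit does tilt the tool outward, and the tilt persists. I'll continue to see whether it builds up.

Request:
{"fn": "step_arm", "kwargs": {
  "rows": [
    {"grip":85,"tz":-0.05,"yaw":0,"tx":0.12,"ty":0.27},
    {"grip":85,"tz":-0.05,"yaw":0,"tx":0.12,"ty":0.27},
    {"grip":85,"tz":-0.05,"yaw":0,"tx":0.12,"ty":0.27},
    {"grip":85,"tz":-0.05,"yaw":0,"tx":0.12,"ty":0.27}
  ]
}}

```text
time: 1.98
eef_pos: [0.0222, 0.8819, 0.2181]
ee_rot: [0.2, 0.974, 0.106, -0.018]
force: [-0.4, 0.5, 0.4]
gripper_width: 0.0852
gripper_force: 0.0
```

```bash
python3 -c "
from workcell import get_obs
o=get_obs();print(o['joint_pos'].round(3),o['eef_pos'],o['ee_rot'].round(4),o['time'])"
```

```text
[1.502 1.125 0.235 0.008 1.565 0.338] [0.02219152 0.88191635 0.21806341] [ 0.2003  0.9738  0.1061 -0.0182] 1.975
```

Request:
{"fn": "step_arm", "kwargs": {
  "rows": [
    {"grip":85,"tz":0.05,"yaw":0,"tx":0.11,"ty":0.27},
    {"grip":85,"tz":0.05,"yaw":0,"tx":0.11,"ty":0.27},
    {"grip":85,"tz":0.05,"yaw":0,"tx":0.11,"ty":0.27},
    {"grip":85,"tz":0.05,"yaw":0,"tx":0.11,"ty":0.27},
    {"grip":85,"tz":0.05,"yaw":0,"tx":0.11,"ty":0.27},
    {"grip":85,"tz":0.05,"yaw":0,"tx":0.11,"ty":0.27},
    {"grip":85,"tz":0.05,"yaw":0,"tx":0.11,"ty":0.27},
    {"grip":85,"tz":0.05,"yaw":0,"tx":0.11,"ty":0.27}
  ]
}}

```text
time: 2.98
eef_pos: [0.0219, 0.9518, 0.1958]
ee_rot: [0.196, 0.952, 0.23, -0.041]
force: [-0.5, -0.3, -0.7]
gripper_width: 0.085
gripper_force: 0.0
```

```bash
cat > st.py <<'E'
from workcell import get_obs
from scipy.spatial.transform import Rotation as R
o=get_obs();r=R.from_quat(o['ee_rot']).as_matrix()
print(o['joint_pos'].round(3),o['eef_pos'].round(4),o['ee_rot'].round(4),round(o['time'],2));print("x,y,z axes",r.T.round(3).tolist(),o['force'].round(1))
E
python3 st.py
```

```text
[1.505 1.177 0.235 0.018 1.258 0.338] [0.0219 0.9518 0.1958] [ 0.1958  0.9524  0.2299 -0.0406] 2.98
x,y,z axes [[-0.92, 0.354, 0.167], [0.392, 0.818, 0.422], [0.013, 0.454, -0.891]] [-0.5 -0.3 -0.7]
```

Request:
{"fn": "step_arm", "kwargs": {
  "rows": [
    {"grip":85,"tz":0.06,"yaw":0,"tx":0.12,"ty":0.27},
    {"grip":85,"tz":0.06,"yaw":0,"tx":0.12,"ty":0.27},
    {"grip":85,"tz":0.06,"yaw":0,"tx":0.12,"ty":0.27},
    {"grip":85,"tz":0.06,"yaw":0,"tx":0.12,"ty":0.27},
    {"grip":85,"tz":0.08,"yaw":0,"tx":0.12,"ty":0.27},
    {"grip":85,"tz":0.08,"yaw":0,"tx":0.12,"ty":0.27},
    {"grip":85,"tz":0.08,"yaw":0,"tx":0.12,"ty":0.27},
    {"grip":85,"tz":0.1,"yaw":0,"tx":0.12,"ty":0.27},
    {"grip":85,"tz":0.1,"yaw":0,"tx":0.12,"ty":0.27},
    {"grip":85,"tz":0.1,"yaw":0,"tx":0.12,"ty":0.27}
  ]
}}

```text
time: 4.22
eef_pos: [0.0075, 1.004, 0.2789]
ee_rot: [0.185, 0.905, 0.376, -0.069]
force: [0.5, 0.3, 0.8]
gripper_width: 0.0851
gripper_force: 0.0
```

```bash
python3 st.py
```

```text
[1.522 1.131 0.236 0.024 0.991 0.351] [0.0075 1.004  0.2789] [ 0.1854  0.9054  0.3757 -0.0689] 4.22
x,y,z axes [[-0.922, 0.284, 0.264], [0.388, 0.649, 0.655], [0.015, 0.706, -0.708]] [0.5 0.3 0.8]
```

Request:
{"fn": "step_arm", "kwargs": {
  "rows": [
    {"grip":85,"tz":0.11,"yaw":0,"tx":0.1,"ty":0.27},
    {"grip":85,"tz":0.11,"yaw":0,"tx":0.1,"ty":0.27},
    {"grip":85,"tz":0.11,"yaw":0,"tx":0.1,"ty":0.27},
    {"grip":85,"tz":0.13,"yaw":0,"tx":0.1,"ty":0.26},
    {"grip":85,"tz":0.13,"yaw":0,"tx":0.1,"ty":0.26},
    {"grip":85,"tz":0.13,"yaw":0,"tx":0.1,"ty":0.26},
    {"grip":85,"tz":0.15,"yaw":0,"tx":0.1,"ty":0.25},
    {"grip":85,"tz":0.15,"yaw":0,"tx":0.1,"ty":0.25},
    {"grip":85,"tz":0.15,"yaw":0,"tx":0.1,"ty":0.25},
    {"grip":85,"tz":0.15,"yaw":0,"tx":0.1,"ty":0.25}
  ]
}}

```text
time: 5.48
eef_pos: [0.019, 1.0268, 0.3918]
ee_rot: [0.173, 0.844, 0.499, -0.092]
force: [0.4, 0.2, -0.5]
gripper_width: 0.0852
gripper_force: 0.0
```

```bash
python3 st.py
```

```text
[1.507 1.061 0.236 0.055 0.782 0.324] [0.019  1.0268 0.3918] [ 0.1726  0.8441  0.4993 -0.0923] 5.47
x,y,z axes [[-0.923, 0.199, 0.328], [0.384, 0.442, 0.811], [0.016, 0.875, -0.484]] [ 0.4  0.2 -0.5]
```

Request:
{"fn": "step_arm", "kwargs": {
  "rows": [
    {"grip":85,"tz":0.16,"yaw":0,"tx":0.1,"ty":0.24},
    {"grip":85,"tz":0.16,"yaw":0,"tx":0.1,"ty":0.24},
    {"grip":85,"tz":0.16,"yaw":0,"tx":0.1,"ty":0.24},
    {"grip":85,"tz":0.16,"yaw":0,"tx":0.1,"ty":0.24},
    {"grip":85,"tz":0.16,"yaw":0,"tx":0.1,"ty":0.24},
    {"grip":85,"tz":0.16,"yaw":0,"tx":0.1,"ty":0.24},
    {"grip":85,"tz":0.17,"yaw":0,"tx":0.1,"ty":0.24},
    {"grip":85,"tz":0.17,"yaw":0,"tx":0.1,"ty":0.24},
    {"grip":85,"tz":0.17,"yaw":0,"tx":0.1,"ty":0.24},
    {"grip":85,"tz":0.17,"yaw":0,"tx":0.1,"ty":0.24}
  ]
}}

```text
time: 6.72
eef_pos: [0.0149, 1.013, 0.5336]
ee_rot: [0.159, 0.777, 0.599, -0.111]
force: [-0.1, -0.3, -0.7]
gripper_width: 0.0846
gripper_force: 0.0
```

```bash
python3 st.py
```

```text
[1.51  0.952 0.236 0.069 0.647 0.319] [0.0149 1.013  0.5336] [ 0.1587  0.7773  0.5985 -0.1111] 6.72
x,y,z axes [[-0.925, 0.114, 0.363], [0.38, 0.233, 0.895], [0.017, 0.966, -0.259]] [-0.1 -0.3 -0.7]
```

Request:
{"fn": "step_arm", "kwargs": {
  "rows": [
    {"grip":85,"tz":0.17,"yaw":0,"tx":0.1,"ty":0.24},
    {"grip":85,"tz":0.17,"yaw":0,"tx":0.1,"ty":0.24},
    {"grip":85,"tz":0.17,"yaw":0,"tx":0.1,"ty":0.24},
    {"grip":85,"tz":0.17,"yaw":0,"tx":0.1,"ty":0.24},
    {"grip":85,"tz":0.17,"yaw":0,"tx":0.1,"ty":0.24},
    {"grip":85,"tz":0.17,"yaw":0,"tx":0.1,"ty":0.24},
    {"grip":85,"tz":0.17,"yaw":0,"tx":0.1,"ty":0.24},
    {"grip":85,"tz":0.17,"yaw":0,"tx":0.1,"ty":0.24},
    {"grip":85,"tz":0.17,"yaw":0,"tx":0.1,"ty":0.24},
    {"grip":85,"tz":0.17,"yaw":0,"tx":0.1,"ty":0.24}
  ]
}}

```text
time: 7.98
eef_pos: [0.0112, 0.9496, 0.7084]
ee_rot: [0.144, 0.707, 0.681, -0.127]
force: [-0.0, -0.1, -0.3]
gripper_width: 0.0848
gripper_force: 0.0
```

```bash
python3 st.py
```

```text
[1.509 0.788 0.236 0.083 0.59  0.315] [0.0112 0.9496 0.7084] [ 0.1438  0.7069  0.6808 -0.127 ] 7.97
x,y,z axes [[-0.926, 0.03, 0.375], [0.376, 0.032, 0.926], [0.016, 0.999, -0.041]] [-0.  -0.1 -0.3]
```

The tool is now horizontal and points at +y, 2° low. From here `yaw` is the pouring rotation. I'll fit the arm kinematics from the logged poses and plan the rest.

```bash
cat > kin.py <<'E'
import numpy as np
from scipy.spatial.transform import Rotation as R
from scipy.optimize import least_squares
Q=np.array([[1.098402,.300505,1.521616,0,1.320672,-.066597],[1.492,1.141,.236,.004,1.684,.327],[1.502,1.125,.235,.008,1.565,.338],[1.505,1.177,.235,.018,1.258,.338],[1.522,1.131,.236,.024,.991,.351],[1.507,1.061,.236,.055,.782,.324],[1.51,.952,.236,.069,.647,.319],[1.509,.788,.236,.083,.59,.315]])
X=np.array([[.21701,.505116,.230688],[.02966,.85253,.19946],[.02219,.88191,.21806],[.0219,.9518,.1958],[.0075,1.004,.2789],[.019,1.0268,.3918],[.0149,1.013,.5336],[.0112,.9496,.7084]])
def fk(q,p):
    A=R.from_euler('ZY',[q[0],q[1]]);B=A*R.from_euler('Y',q[2]);W=B*R.from_euler('ZYZ',q[3:6])
    a,h,l1,e,l2,d=p
    w=R.from_euler('Z',q[0]).apply([a,0,h])+A.apply([0,0,l1])+B.apply([e,0,l2])
    return w+W.apply([0,0,d]),W,w
P=least_squares(lambda p:np.ravel([fk(q,p)[0]-x for q,x in zip(Q,X)]),[0,.3,.4,0,.4,.2]).x
lo=np.array([-3.03,-.79,.23,-1.04,0,-2.55]);hi=np.array([3.03,2.21,2.52,4.18,3.07,2.55])
def ik(x,W,q0):
    f=lambda q:np.r_[fk(q,P)[0]-x,.3*(fk(q,P)[1]*W.inv()).as_rotvec()]
    s=least_squares(f,np.clip(q0,lo+1e-3,hi-1e-3),bounds=(lo,hi));return s.x,np.linalg.norm(s.fun)
if __name__=="__main__":
    print(P.round(4),max(np.linalg.norm(fk(q,P)[0]-x) for q,x in zip(Q,X)))
    print(fk(Q[-1],P)[1].as_quat())
    W0=fk(Q[-1],P)[1]
    for sg in (1,-1):   # fingers' y along +x or -x
        yv=np.array([sg,-.014*sg,0.]);zv=np.array([.014,1,0]);W1=R.from_matrix(np.c_[np.cross(yv,zv),yv,zv])
        print("yaw needed",np.degrees((W0.inv()*W1).as_rotvec()).round(1))
        qs=Q[-1]
        for nm,x,ex in [("out",(.3,.5,.5),0),("front",(.524,-.02,.3),0),("pre",(.524,.05,.065),0),("grasp",(.525,.172,.065),0),("jar",(.522,-.08,.17),0),("pour-",(.522,-.08,.17),-60),("",(.522,-.08,.17),-125),("",(.522,-.08,.17),-140),("back",(.522,-.08,.17),0),("pour+",(.502,-.08,.17),60),("",(.502,-.08,.17),125),("",(.522,-.08,.17),140)]:
            W=W1*R.from_euler('z',ex,degrees=True)
            qs,e=ik(np.array(x),W,qs);print(sg,nm,ex,qs.round(2),round(e,4),"wrist",fk(qs,P)[2].round(3),"cup up:",W.apply([1,0,0]).round(2) if ex else "")
E
python3 kin.py
```

```text
[0.0059 0.2135 0.4249 0.0246 0.4389 0.2544] 0.03682703208943381
[-0.39826654  0.60179803  0.57125359  0.39101436]
yaw needed [ -3.3   0.8 157.9]
1 out 0 [ 0.69 -0.09  1.92  1.79  0.89  1.23] 0.0 wrist [0.296 0.246 0.5  ] cup up: 
1 front 0 [-0.49  0.58  1.59  1.29  1.95  0.92] 0.0 wrist [ 0.52  -0.274  0.3  ] cup up: 
1 pre 0 [-0.37  0.97  1.64  1.26  1.75  0.51] 0.0 wrist [ 0.52  -0.204  0.065] cup up: 
1 grasp 0 [-0.16  0.93  1.73  1.44  1.64  0.47] 0.0 wrist [ 0.521 -0.082  0.065] cup up: 
1 jar 0 [-0.57  0.84  1.51  1.16  1.96  0.71] 0.0 wrist [ 0.518 -0.334  0.17 ] cup up: 
1 pour- -60 [-0.57  0.84  1.51  1.16  1.96 -0.34] 0.0 wrist [ 0.518 -0.334  0.17 ] cup up: [-0.87  0.01  0.5 ]
1  -125 [-0.57  0.84  1.51  1.16  1.96 -1.47] 0.0 wrist [ 0.518 -0.334  0.17 ] cup up: [-0.82  0.01 -0.57]
1  -140 [-0.57  0.84  1.51  1.16  1.96 -1.74] 0.0 wrist [ 0.518 -0.334  0.17 ] cup up: [-0.64  0.01 -0.77]
1 back 0 [-0.57  0.84  1.51  1.16  1.96  0.71] 0.0 wrist [ 0.518 -0.334  0.17 ] cup up: 
1 pour+ 60 [-0.59  0.82  1.56  1.13  1.96  1.72] 0.0 wrist [ 0.498 -0.334  0.17 ] cup up: [ 0.87 -0.
[... 761 characters left out ...]
 0.215 wrist [ 0.76  -0.404  0.168] cup up: [ 0.87 -0.01 -0.5 ]
-1  -125 [-0.48  1.5   0.23  2.54  2.84 -2.55] 0.3814 wrist [ 0.762 -0.398  0.152] cup up: [ 0.82 -0.01  0.57]
-1  -140 [-0.47  1.52  0.23  3.06  3.07 -2.55] 0.3932 wrist [ 0.766 -0.386  0.135] cup up: [ 0.64 -0.01  0.77]
-1 back 0 [-0.57  0.84  1.51  1.16  1.96 -2.43] 0.0 wrist [ 0.518 -0.334  0.17 ] cup up: 
-1 pour+ 60 [-0.59  0.82  1.56  1.13  1.96 -1.42] 0.0 wrist [ 0.498 -0.334  0.17 ] cup up: [-0.87  0.01 -0.5 ]
-1  125 [-0.59  0.82  1.56  1.13  1.96 -0.29] 0.0 wrist [ 0.498 -0.334  0.17 ] cup up: [-0.82  0.01  0.57]
-1  140 [-0.57  0.84  1.51  1.16  1.96  0.01] 0.0 wrist [ 0.518 -0.334  0.17 ] cup up: [-0.64  0.01  0.77]
```

The jar sits right behind the station's front, so a horizontal approach along +y would put the wrist into it. An approach azimuth of about 45° clears both the jar and the big cup. I'll check the inverse kinematics for that.

```bash
cat > plan.py <<'E'
import sys;from kin import *
print([(fk(q,P)[0]-x).round(3).tolist() for q,x in zip(Q,X)])
from workcell import get_obs
o=get_obs();T=R.from_quat(o['ee_rot']);print("offset",np.degrees((fk(o['joint_pos'],P)[1].inv()*T).as_rotvec()))
off=R.from_euler('z',90,degrees=True)
for az in (40,50,60):
    for pd in (3,10):
        a=np.radians(az);z=np.array([np.cos(a)*np.cos(np.radians(pd)),np.sin(a)*np.cos(np.radians(pd)),-np.sin(np.radians(pd))])
        y=np.array([np.sin(a),-np.cos(a),0]);W1=R.from_matrix(np.c_[np.cross(y,z),y,z])
        q=np.array([.6,.8,1.3,.6,.9,0])
        for nm,g,ex in [("pre",(.525-.1*z[0],.153-.1*z[1],.065),0),("grasp",(.525,.153,.065),0),("jar",(.512,-.0985,.15),0),("p+",(.512,-.0985,.15),60),("p+",(.512,-.0985,.15),130),("jar",(.512,-.0985,.15),0),("p-",(.512,-.0985,.15),-60),("p-",(.512,-.0985,.15),-130)]:
            q,e=ik(np.array(g)+.019*z,W1*R.from_euler('z',ex,degrees=True)*off.inv(),q)
            print(az,pd,nm,ex,q.round(2),round(e,4),fk(q,P)[2].round(3))
E
python3 plan.py
```

```text
[[0.033, -0.015, 0.001], [0.036, -0.007, -0.002], [0.036, -0.006, -0.002], [0.036, -0.002, -0.001], [0.036, -0.0, 0.0], [0.037, -0.0, 0.001], [0.036, -0.0, 0.001], [0.036, -0.002, 0.001]]
offset [-1.58971861e-14  1.41308321e-14  9.00000000e+01]
40 3 pre 0 [-0.23  0.78  2.37  2.22  1.52 -1.58] 0.0 [ 0.268 -0.062  0.077]
40 3 grasp 0 [ 0.01  0.78  2.21  2.44  1.41 -1.48] 0.0 [0.345 0.002 0.077]
40 3 jar 0 [-0.64  0.59  2.09  1.75  1.42 -1.12] 0.0 [ 0.332 -0.25   0.162]
40 3 p+ 60 [-0.64  0.59  2.09  1.75  1.42 -0.07] 0.0 [ 0.332 -0.25   0.162]
40 3 p+ 130 [-0.64  0.59  2.09  1.75  1.42  1.15] 0.0 [ 0.332 -0.25   0.162]
40 3 jar 0 [-0.64  0.59  2.09  1.75  1.42 -1.12] 0.0 [ 0.332 -0.25   0.162]
40 3 p- -60 [-0.64  0.59  2.09  1.75  1.42 -2.17] 0.0 [ 0.332 -0.25   0.162]
40 3 p- -130 [-0.59  0.33  1.94  1.39  1.19 -2.55] 0.1596 [ 0.385 -0.259  0.315]
40 10 pre 0 [-0.21  0.67  2.39  2.22  1.35 -1.51] 0.0 [ 0.272 -0.059  0.106]
40 10 grasp 0 [ 0.01  0.69  2.23  2.42  1.23 -1.43] 0.0 [0.347 0.004 0.106]
40 10 jar 0 [-0.64  0.52  2.1   1.69  1.3  -1.04] 0.0 [ 0.334 -0.248  0.191]
40 10 p+ 60
[... 2164 characters left out ...]
p- -130 [-0.6   0.55  1.69  1.26  1.53 -2.55] 0.1578 [ 0.46  -0.315  0.283]
60 10 pre 0 [-0.35  0.72  2.14  1.68  1.36 -1.29] 0.0 [ 0.36  -0.133  0.106]
60 10 grasp 0 [-0.12  0.74  2.07  1.9   1.27 -1.25] 0.0 [ 0.409 -0.048  0.106]
60 10 jar 0 [-0.65  0.63  1.88  1.37  1.5  -0.94] 0.0 [ 0.396 -0.299  0.191]
60 10 p+ 60 [-0.65  0.63  1.88  1.37  1.5   0.11] 0.0 [ 0.396 -0.299  0.191]
60 10 p+ 130 [-0.65  0.63  1.88  1.37  1.5   1.33] 0.0 [ 0.396 -0.299  0.191]
60 10 jar 0 [-0.65  0.63  1.88  1.37  1.5  -0.94] 0.0 [ 0.396 -0.299  0.191]
60 10 p- -60 [-0.65  0.63  1.88  1.37  1.5  -1.98] 0.0 [ 0.396 -0.299  0.191]
60 10 p- -130 [-0.58  0.5   1.71  1.17  1.44 -2.55] 0.1417 [ 0.458 -0.298  0.302]
```

Request:
{"fn": "step_arm", "kwargs": {
  "rows": [
    {"grip":85,"tx":-0.25,"ty":-0.023,"tz":-0.167,"yaw":0},
    {"grip":85,"tx":-0.25,"ty":-0.023,"tz":-0.167,"yaw":0},
    {"grip":85,"tx":-0.25,"ty":-0.023,"tz":-0.167,"yaw":0},
    {"grip":85,"tx":-0.25,"ty":-0.023,"tz":-0.167,"yaw":0},
    {"grip":85,"tx":-0.25,"ty":-0.023,"tz":-0.167,"yaw":0},
    {"grip":85,"tx":-0.25,"ty":-0.023,"tz":-0.167,"yaw":0},
    {"grip":85,"tx":-0.25,"ty":-0.023,"tz":-0.167,"yaw":0},
    {"grip":85,"tx":-0.25,"ty":-0.023,"tz":-0.167,"yaw":0},
    {"grip":85,"tx":-0.25,"ty":-0.023,"tz":-0.167,"yaw":0}
  ]
}}

```text
time: 9.1
eef_pos: [0.3804, 0.6652, 0.532]
ee_rot: [0.138, 0.709, 0.679, -0.129]
force: [0.0, 0.3, 0.5]
gripper_width: 0.0849
gripper_force: 0.0
```

```bash
python3 st.py
```

```text
[ 0.772  0.296  1.372  1.603  0.794 -1.283] [0.3804 0.6652 0.532 ] [ 0.138   0.7094  0.679  -0.129 ] 9.1
x,y,z axes [[-0.929, 0.021, 0.371], [0.371, 0.04, 0.928], [0.004, 0.999, -0.045]] [0.  0.3 0.5]
```

Tracking well. Continuing.

Request:
{"fn": "step_arm", "kwargs": {
  "rows": [
    {"grip":85,"tx":-0.25,"ty":-0.023,"tz":-0.19,"yaw":0},
    {"grip":85,"tx":-0.25,"ty":-0.023,"tz":-0.19,"yaw":0},
    {"grip":85,"tx":-0.25,"ty":-0.023,"tz":-0.19,"yaw":0},
    {"grip":85,"tx":-0.25,"ty":-0.023,"tz":-0.19,"yaw":0},
    {"grip":85,"tx":-0.25,"ty":-0.023,"tz":-0.19,"yaw":0},
    {"grip":85,"tx":-0.25,"ty":-0.023,"tz":-0.19,"yaw":0},
    {"grip":85,"tx":-0.25,"ty":-0.023,"tz":-0.19,"yaw":0},
    {"grip":85,"tx":-0.25,"ty":-0.023,"tz":-0.19,"yaw":0},
    {"grip":85,"tx":-0.25,"ty":-0.023,"tz":-0.19,"yaw":0}
  ]
}}

```text
time: 10.22
eef_pos: [0.7785, 0.3153, 0.3434]
ee_rot: [0.138, 0.71, 0.678, -0.129]
force: [0.1, 0.4, 0.6]
gripper_width: 0.0851
gripper_force: 0.0
```

```bash
python3 st.py
```

```text
[ 0.044  0.95   0.785  1.533  1.516 -1.353] [0.7785 0.3153 0.3434] [ 0.1381  0.7099  0.6785 -0.1289] 10.22
x,y,z axes [[-0.929, 0.021, 0.37], [0.371, 0.041, 0.928], [0.004, 0.999, -0.046]] [0.1 0.4 0.6]
```

Request:
{"fn": "step_arm", "kwargs": {
  "rows": [
    {"grip":85,"tx":-0.3,"ty":0.08,"tz":0,"yaw":0},
    {"grip":85,"tx":-0.3,"ty":0.08,"tz":0,"yaw":0},
    {"grip":85,"tx":-0.3,"ty":0.08,"tz":0,"yaw":0},
    {"grip":85,"tx":-0.3,"ty":0.08,"tz":0,"yaw":0},
    {"grip":85,"tx":-0.3,"ty":0.08,"tz":0,"yaw":0},
    {"grip":85,"tx":-0.3,"ty":0.08,"tz":0.03,"yaw":0},
    {"grip":85,"tx":-0.3,"ty":0.08,"tz":0.03,"yaw":0},
    {"grip":85,"tx":-0.3,"ty":0.08,"tz":0.03,"yaw":0}
  ]
}}

```text
time: 11.22
eef_pos: [0.9106, 0.2789, 0.2629]
ee_rot: [0.204, 0.686, 0.696, -0.058]
force: [-0.1, 0.0, 0.2]
gripper_width: 0.0851
gripper_force: 0.0
```

```bash
python3 st.py
```

```text
[ 0.003  1.347  0.235  1.547  1.362 -1.205] [0.9106 0.2789 0.2629] [ 0.2042  0.6864  0.6955 -0.0581] 11.22
x,y,z axes [[-0.91, 0.2, 0.364], [0.361, -0.051, 0.931], [0.204, 0.979, -0.026]] [-0.1  0.   0.2]
```

Request:
{"fn": "step_arm", "kwargs": {
  "rows": [
    {"grip":85,"tx":-0.28,"ty":0.11,"tz":0.06,"yaw":0},
    {"grip":85,"tx":-0.28,"ty":0.11,"tz":0.06,"yaw":0},
    {"grip":85,"tx":-0.28,"ty":0.11,"tz":0.06,"yaw":0},
    {"grip":85,"tx":-0.28,"ty":0.11,"tz":0.06,"yaw":0},
    {"grip":85,"tx":-0.28,"ty":0.11,"tz":0.07,"yaw":0},
    {"grip":85,"tx":-0.28,"ty":0.11,"tz":0.07,"yaw":0},
    {"grip":85,"tx":-0.28,"ty":0.11,"tz":0.08,"yaw":0},
    {"grip":85,"tx":-0.28,"ty":0.11,"tz":0.08,"yaw":0}
  ]
}}

```text
time: 12.22
eef_pos: [0.9709, 0.219, 0.2445]
ee_rot: [0.287, 0.652, 0.702, 0.032]
force: [-0.7, -0.3, -0.5]
gripper_width: 0.085
gripper_force: 0.0
```

```bash
python3 st.py
```

```text
[-0.043  1.372  0.236  1.572  1.154 -1.236] [0.9709 0.219  0.2445] [0.2866 0.6516 0.7016 0.0319] 12.22
x,y,z axes [[-0.834, 0.418, 0.361], [0.329, -0.149, 0.933], [0.444, 0.896, -0.013]] [-0.7 -0.3 -0.5]
```

Request:
{"fn": "step_arm", "kwargs": {
  "rows": [
    {"grip":85,"tx":-0.26,"ty":0.1,"tz":0.11,"yaw":0},
    {"grip":85,"tx":-0.26,"ty":0.1,"tz":0.11,"yaw":0},
    {"grip":85,"tx":-0.26,"ty":0.1,"tz":0.11,"yaw":0},
    {"grip":85,"tx":-0.26,"ty":0.1,"tz":0.12,"yaw":0},
    {"grip":85,"tx":-0.26,"ty":0.1,"tz":0.12,"yaw":0},
    {"grip":85,"tx":-0.26,"ty":0.1,"tz":0.12,"yaw":0}
  ]
}}

```text
time: 12.98
eef_pos: [1.0071, 0.1715, 0.2353]
ee_rot: [0.341, 0.623, 0.698, 0.094]
force: [0.5, -0.6, 0.4]
gripper_width: 0.0851
gripper_force: 0.0
```

```bash
python3 st.py
```

```text
[-0.072  1.384  0.236  1.593  1.01  -1.257] [1.0071 0.1715 0.2353] [0.3406 0.6228 0.6981 0.0936] 12.97
x,y,z axes [[-0.75, 0.555, 0.359], [0.294, -0.207, 0.933], [0.592, 0.806, -0.008]] [ 0.5 -0.6  0.4]
```

Request:
{"fn": "step_arm", "kwargs": {
  "rows": [
    {"grip":85,"tx":0,"ty":0,"tz":-0.25,"yaw":0.0547},
    {"grip":85,"tx":0,"ty":0,"tz":-0.25,"yaw":0.0547},
    {"grip":85,"tx":0,"ty":0,"tz":-0.25,"yaw":0.0547},
    {"grip":85,"tx":0,"ty":0,"tz":-0.25,"yaw":0.0547},
    {"grip":85,"tx":0,"ty":0,"tz":-0.25,"yaw":0.0547},
    {"grip":85,"tx":0,"ty":0,"tz":-0.25,"yaw":0.0547},
    {"grip":85,"tx":0,"ty":0,"tz":-0.25,"yaw":0.0547}
  ]
}}

```text
time: 13.85
eef_pos: [0.8056, -0.1052, 0.2384]
ee_rot: [0.629, 0.329, 0.632, -0.31]
force: [0.2, -0.1, 1.2]
gripper_width: 0.085
gripper_force: 0.0
```

```bash
python3 st.py
```

```text
[-0.48   0.935  1.088  1.63   1.43  -0.482] [ 0.8056 -0.1052  0.2384] [ 0.6293  0.3293  0.6319 -0.3103] 13.85
x,y,z axes [[-0.016, 0.022, 1.0], [0.807, -0.591, 0.026], [0.591, 0.807, -0.009]] [ 0.2 -0.1  1.2]
```

Request:
{"fn": "step_arm", "kwargs": {
  "rows": [
    {"grip":85,"tx":0,"ty":0,"tz":-0.03,"yaw":0.008},
    {"grip":85,"tx":0,"ty":-0.27,"tz":-0.03,"yaw":0},
    {"grip":85,"tx":0,"ty":-0.27,"tz":-0.03,"yaw":0},
    {"grip":85,"tx":0,"ty":-0.27,"tz":-0.03,"yaw":0},
    {"grip":85,"tx":0,"ty":-0.27,"tz":-0.03,"yaw":0},
    {"grip":85,"tx":0,"ty":-0.27,"tz":-0.03,"yaw":0},
    {"grip":85,"tx":0,"ty":-0.27,"tz":-0.03,"yaw":0},
    {"grip":85,"tx":0,"ty":-0.27,"tz":-0.03,"yaw":0}
  ]
}}

```text
time: 14.85
eef_pos: [0.4719, 0.0818, 0.2364]
ee_rot: [0.632, 0.324, 0.629, -0.316]
force: [-0.5, 0.3, 0.6]
gripper_width: 0.0855
gripper_force: 0.0
```

```bash
python3 st.py; python3 - <<'E'
from workcell import camera
import cv2,numpy as np
for n in("scene","top"):
    c=camera(n);np.savez(n+"1.npz",**c);cv2.imwrite(f"pics/{n}1.png",c["image"][:,:,::-1])
E
```

```text
[-0.446  0.289  2.238  1.717  1.457 -0.972] [0.4719 0.0818 0.2364] [ 0.6321  0.3243  0.6288 -0.3162] 14.85
x,y,z axes [[-0.001, 0.012, 1.0], [0.808, -0.59, 0.008], [0.59, 0.807, -0.009]] [-0.5  0.3  0.6]
```

View pics/top1.png

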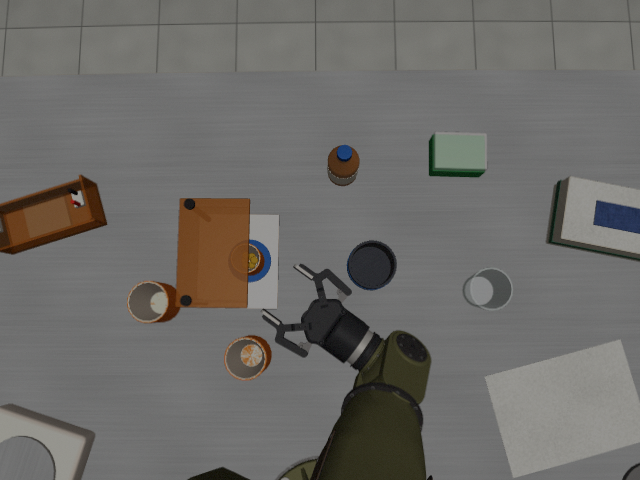

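The top view shows the open gripper at (310,310) pointing at the cup, clear of the jar at (372,265). The look-alike cup at (247,358) is close to the left finger, so I'll measure it before going down.

```bash
python3 - <<'E'
from h import *
s,t=load("scene0.npz"),load("top0.npz")
x,e=tri(s,(243.5,162),t,(246,358));print("bigcup rim",x,e)
print("fingertips mid at .236",plane(load("top1.npz"),[(303,267),(271,315),(287,291)],.236))
y=np.array([.808,-.59]);z=np.array([.59,.807]);d=x[:2]-[.472,.082];print("bigcup in tool y,z",d@y,d@z)
print("jar from top rim z.07",plane(t,[(372.8,264.8)],.07),"scene",plane(s,[(291.8,287.2)],.07))
print("cup from top z.08",plane(t,[(245.6,258)],.08),"scene",plane(s,[(324.1,183.1)],.08))
E
```

```text
bigcup rim [0.33439036 0.14804483 0.10079685] 0.003851419090027175
fingertips mid at .236 [[0.49209695 0.03217722 0.236     ]
 [0.41233669 0.08550284 0.236     ]
 [0.45204952 0.05895157 0.236     ]]
bigcup in tool y,z -0.1501550372399166 -0.02789150369348342
jar from top rim z.07 [[ 0.50949012 -0.0989773   0.07      ]] scene [[ 0.51533815 -0.09919215  0.07      ]]
cup from top z.08 [[0.52342775 0.15175398 0.08      ]] scene [[0.52638304 0.15081308 0.08      ]]
```

Request:
{"fn": "step_arm", "kwargs": {
  "rows": [
    {"grip":85,"tx":-0.21,"ty":0.008,"tz":0,"yaw":0},
    {"grip":85,"tx":-0.21,"ty":0,"tz":0,"yaw":0},
    {"grip":85,"tx":-0.21,"ty":0,"tz":0,"yaw":0},
    {"grip":85,"tx":-0.12,"ty":0,"tz":0,"yaw":0},
    {"grip":85,"tx":-0.1,"ty":0,"tz":0,"yaw":0}
  ]
}}

```text
time: 15.58
eef_pos: [0.4749, 0.078, 0.065]
ee_rot: [0.632, 0.324, 0.629, -0.316]
force: [-0.6, -0.2, -0.0]
gripper_width: 0.0849
gripper_force: 0.0
```

```bash
python3 st.py; python3 - <<'E'
from workcell import camera
import cv2,numpy as np
a=[]
for n,(x0,y0) in dict(scene=(200,110),top=(200,220)).items():
    c=camera(n);np.savez(n+"2.npz",**c);a.append(cv2.resize(c["image"][y0:y0+150,x0:x0+190],None,fx=2.1,fy=2.1,interpolation=cv2.INTER_CUBIC))
cv2.imwrite("pics/pre.png",np.hstack(a)[:,:,::-1])
E
```

```text
[-0.452  0.807  2.147  1.745  1.528 -1.393] [0.4749 0.078  0.065 ] [ 0.6323  0.3241  0.6285 -0.3164] 15.57
x,y,z axes [[-0.0, 0.012, 1.0], [0.808, -0.59, 0.007], [0.59, 0.808, -0.01]] [-0.6 -0.2 -0. ]
```

View pics/pre.png

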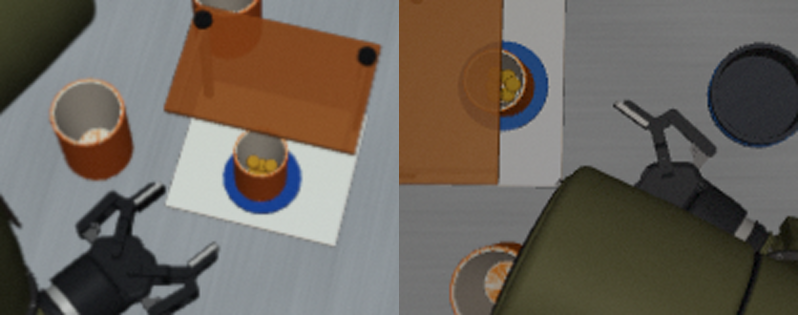

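Pre-grasp view: the fingertips are at about (277,200) and (302,228) in the scene picture, with the line between them centred on the cup. The forearm is well above the shield. I'll go in and grip.

Request:
{"fn": "step_arm", "kwargs": {
  "rows": [
    {"grip":85,"tx":0.005,"ty":-0.005,"tz":0.15,"yaw":0},
    {"grip":85,"tx":0,"ty":-0.005,"tz":0.15,"yaw":0},
    {"grip":85,"tx":0,"ty":-0.005,"tz":0.14,"yaw":0},
    {"grip":85,"tx":0,"ty":0,"tz":0.1,"yaw":0},
    {"grip":85,"tx":0,"ty":0,"tz":0,"yaw":0}
  ]
}}

```text
time: 16.3
eef_pos: [0.536, 0.168, 0.0674]
ee_rot: [0.631, 0.325, 0.629, -0.317]
force: [-0.5, -0.2, 0.2]
gripper_width: 0.0851
gripper_force: 0.0
```

```bash
python3 st.py; python3 - <<'E'
from workcell import camera
import cv2,numpy as np
a=[]
for n,(x0,y0) in dict(scene=(240,110),top=(180,200)).items():
    c=camera(n);np.savez(n+"3.npz",**c);a.append(cv2.resize(c["image"][y0:y0+130,x0:x0+130],None,fx=3,fy=3,interpolation=cv2.INTER_CUBIC))
cv2.imwrite("pics/gr.png",np.hstack(a)[:,:,::-1])
E
```

```text
[-0.169  0.818  2.049  2.013  1.443 -1.332] [0.536  0.168  0.0674] [ 0.6313  0.3246  0.6289 -0.317 ] 16.3
x,y,z axes [[-0.002, 0.011, 1.0], [0.809, -0.588, 0.008], [0.588, 0.809, -0.008]] [-0.5 -0.2  0.2]
```

View pics/gr.png

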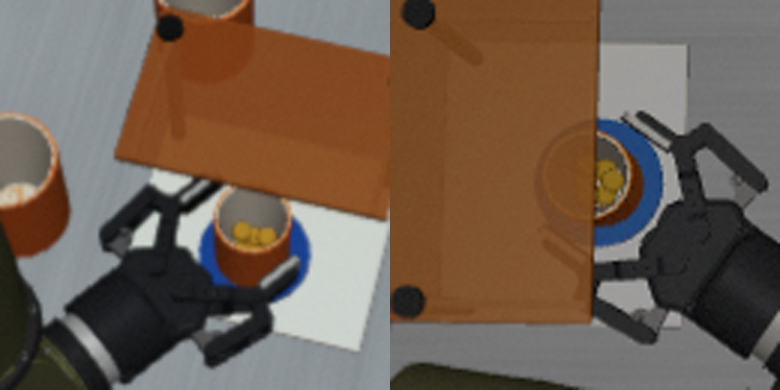

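The cup is between the fingers, with the pads a little behind its centre. I'll advance 6 mm and close.

Request:
{"fn": "step_arm", "kwargs": {
  "rows": [
    {"grip":85,"tx":0,"ty":0,"tz":0.03,"yaw":0},
    {"grip":50,"tx":0,"ty":0,"tz":0,"yaw":0},
    {"grip":50,"tx":0,"ty":0,"tz":0,"yaw":0},
    {"grip":50,"tx":0,"ty":0,"tz":0,"yaw":0},
    {"grip":50,"tx":0,"ty":0,"tz":0,"yaw":0},
    {"grip":50,"tx":0,"ty":0,"tz":0,"yaw":0}
  ]
}}

```text
time: 17.15
eef_pos: [0.5391, 0.1717, 0.0664]
ee_rot: [0.632, 0.323, 0.629, -0.317]
force: [-1.5, -2.1, 2.1]
gripper_width: 0.0593
gripper_force: 64.5
```

Request:
{"fn": "step_arm", "kwargs": {
  "rows": [
    {"grip":50,"tx":0.03,"ty":0,"tz":0,"yaw":0},
    {"grip":50,"tx":0.05,"ty":0,"tz":0,"yaw":0},
    {"grip":50,"tx":0.06,"ty":0,"tz":0,"yaw":0}
  ]
}}

```text
time: 17.52
eef_pos: [0.539, 0.1722, 0.095]
ee_rot: [0.632, 0.323, 0.628, -0.317]
force: [-1.1, 0.7, -3.5]
gripper_width: 0.059
gripper_force: 63.9
```

Request:
{"fn": "step_arm", "kwargs": {
  "rows": [
    {"grip":50,"tx":0,"ty":0,"tz":-0.05,"yaw":0},
    {"grip":50,"tx":0,"ty":0,"tz":-0.12,"yaw":0},
    {"grip":50,"tx":0,"ty":0,"tz":-0.15,"yaw":0},
    {"grip":50,"tx":0.05,"ty":0,"tz":-0.15,"yaw":0},
    {"grip":50,"tx":0.1,"ty":0.06,"tz":-0.14,"yaw":0},
    {"grip":50,"tx":0.1,"ty":0.12,"tz":-0.12,"yaw":0},
    {"grip":50,"tx":0.03,"ty":0.14,"tz":-0.12,"yaw":0},
    {"grip":50,"tx":0,"ty":0.12,"tz":-0.1,"yaw":0},
    {"grip":50,"tx":0,"ty":0.06,"tz":-0.05,"yaw":0},
    {"grip":50,"tx":0,"ty":0,"tz":0,"yaw":0}
  ]
}}

```text
time: 18.77
eef_pos: [0.5017, -0.0482, 0.1524]
ee_rot: [0.633, 0.323, 0.629, -0.317]
force: [1.1, 1.3, -3.4]
gripper_width: 0.059
gripper_force: 66.1
```

```bash
python3 st.py; python3 - <<'E'
from workcell import camera
import cv2,numpy as np
a=[]
for n,(x0,y0) in dict(scene=(240,230),top=(300,200)).items():
    c=camera(n);np.savez(n+"4.npz",**c);a.append(cv2.resize(c["image"][y0:y0+130,x0:x0+130],None,fx=3,fy=3,interpolation=cv2.INTER_CUBIC))
cv2.imwrite("pics/jar.png",np.hstack(a)[:,:,::-1])
E
```

```text
[-0.687  0.626  2.004  1.518  1.59  -1.066] [ 0.5017 -0.0482  0.1524] [ 0.6325  0.3231  0.6287 -0.3167] 18.77
x,y,z axes [[0.001, 0.01, 1.0], [0.807, -0.591, 0.006], [0.591, 0.807, -0.009]] [ 1.1  1.3 -3.4]
```

View pics/jar.png

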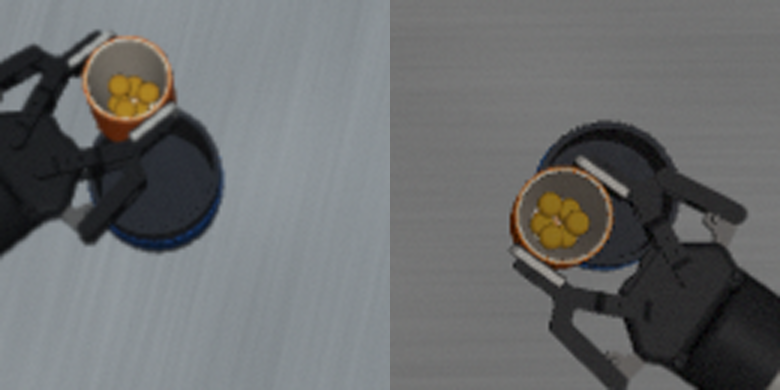

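The cup is held level with all six balls inside. It is next to the jar mouth, at (357,272) in top and (283,256) in scene. I'll check its centre against the jar.

```bash
python3 - <<'E'
from h import *
s,t=load("scene4.npz"),load("top4.npz")
x,e=tri(s,(283,256),t,(357.3,272.3));print(x,e, "vs tcp",x-[.5017,-.0482,.1524])
d=np.array([.5125,-.099])-x[:2];y=np.array([.807,-.591]);z=np.array([.591,.807]);print("jar from cup: y,z",d@y,d@z)
E
```

```text
[ 0.49011356 -0.06198329  0.15853483] 0.002097699060171547 vs tcp [-0.01158644 -0.01378329  0.00613483]
jar from cup: y,z 0.03994272730052318 -0.01664209895901733
```

Request:
{"fn": "step_arm", "kwargs": {
  "rows": [
    {"grip":50,"tx":0,"ty":0.05,"tz":-0.04,"yaw":0},
    {"grip":50,"tx":0,"ty":0.04,"tz":-0.04,"yaw":0},
    {"grip":50,"tx":0,"ty":0,"tz":0,"yaw":0.02},
    {"grip":50,"tx":0,"ty":0,"tz":0,"yaw":0.04},
    {"grip":50,"tx":0,"ty":0,"tz":0,"yaw":0.05},
    {"grip":50,"tx":0,"ty":0,"tz":0,"yaw":0.05},
    {"grip":50,"tx":0,"ty":0,"tz":0,"yaw":0.05},
    {"grip":50,"tx":0,"ty":0,"tz":0,"yaw":0.05},
    {"grip":50,"tx":0,"ty":0,"tz":0,"yaw":0.05},
    {"grip":50,"tx":0,"ty":0,"tz":0,"yaw":0.04}
  ]
}}

```text
time: 20.12
eef_pos: [0.5071, -0.0718, 0.1529]
ee_rot: [0.708, -0.056, 0.369, -0.599]
force: [0.7, -0.4, -2.6]
gripper_width: 0.0587
gripper_force: 66.5
```

```bash
python3 st.py
```

```text
[-0.72   0.646  1.956  1.49   1.609  0.065] [ 0.5071 -0.0718  0.1529] [ 0.708  -0.0562  0.3692 -0.5994] 20.12
x,y,z axes [[0.721, -0.522, 0.455], [0.363, -0.275, -0.89], [0.59, 0.807, -0.009]] [ 0.7 -0.4 -2.6]
```

Request:
{"fn": "step_arm", "kwargs": {
  "rows": [
    {"grip":50,"tx":0,"ty":0,"tz":0,"yaw":0.03},
    {"grip":50,"tx":0,"ty":0,"tz":0,"yaw":0.025},
    {"grip":50,"tx":0,"ty":0,"tz":0,"yaw":0.02},
    {"grip":50,"tx":0,"ty":0,"tz":0,"yaw":0.02},
    {"grip":50,"tx":0,"ty":0,"tz":0,"yaw":0.015},
    {"grip":50,"tx":0,"ty":0,"tz":0,"yaw":0.015},
    {"grip":50,"tx":0,"ty":0,"tz":0,"yaw":0.015},
    {"grip":50,"tx":0,"ty":0,"tz":0,"yaw":0.015},
    {"grip":50,"tx":0,"ty":0,"tz":0,"yaw":0.015},
    {"grip":50,"tx":0,"ty":0,"tz":0,"yaw":0.015}
  ]
}}

```text
time: 21.38
eef_pos: [0.5071, -0.0718, 0.1529]
ee_rot: [-0.663, 0.256, -0.183, 0.68]
force: [0.0, -0.1, -2.5]
gripper_width: 0.0585
gripper_force: 66.5
```

Request:
{"fn": "step_arm", "kwargs": {
  "rows": [
    {"grip":50,"tx":0,"ty":0,"tz":0,"yaw":0.02},
    {"grip":50,"tx":0,"ty":0,"tz":0,"yaw":0.02},
    {"grip":50,"tx":0,"ty":0,"tz":0,"yaw":0.02},
    {"grip":50,"tx":0,"ty":0,"tz":0,"yaw":0.03},
    {"grip":50,"tx":0,"ty":0,"tz":0,"yaw":0.03},
    {"grip":50,"tx":0,"ty":0,"tz":0,"yaw":0.03},
    {"grip":50,"tx":0,"ty":0,"tz":0,"yaw":0.03},
    {"grip":50,"tx":0,"ty":0,"tz":0,"yaw":0},
    {"grip":50,"tx":0,"ty":0,"tz":0,"yaw":0}
  ]
}}

```text
time: 22.5
eef_pos: [0.507, -0.0715, 0.153]
ee_rot: [-0.566, 0.429, 0.013, 0.704]
force: [0.1, -0.2, -3.3]
gripper_width: 0.0583
gripper_force: 66.4
```

```bash
python3 st.py; python3 - <<'E'
from workcell import camera
import cv2,numpy as np
a=[]
for n,(x0,y0) in dict(scene=(240,230),top=(300,200)).items():
    c=camera(n);np.savez(n+"5.npz",**c);a.append(cv2.resize(c["image"][y0:y0+130,x0:x0+130],None,fx=3,fy=3,interpolation=cv2.INTER_CUBIC))
cv2.imwrite("pics/pour.png",np.hstack(a)[:,:,::-1])
E
```

```text
[-0.72   0.646  1.956  1.49   1.609  1.205] [ 0.507  -0.0715  0.153 ] [-0.5657  0.4294  0.0127  0.7039] 22.5
x,y,z axes [[0.631, -0.468, -0.619], [-0.504, 0.36, -0.785], [0.59, 0.807, -0.009]] [ 0.1 -0.2 -3.3]
```

View pics/pour.png

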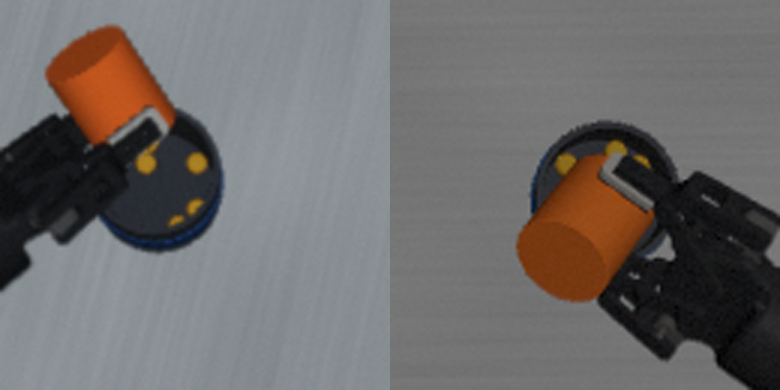

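The pour view shows the cup at 128° and yellow balls in the jar, which has not moved: in the scene crop at (147,162), (197,162), (195,208) and (177,220). I'll tilt a bit further, hold, then turn back.

Request:
{"fn": "step_arm", "kwargs": {
  "rows": [
    {"grip":50,"tx":0,"ty":0,"tz":0,"yaw":0.04},
    {"grip":50,"tx":0,"ty":0,"tz":0,"yaw":0.02},
    {"grip":50,"tx":0,"ty":0,"tz":0,"yaw":0},
    {"grip":50,"tx":0,"ty":0,"tz":0,"yaw":0},
    {"grip":50,"tx":0,"ty":0,"tz":0,"yaw":-0.03},
    {"grip":50,"tx":0,"ty":0,"tz":0,"yaw":-0.055},
    {"grip":50,"tx":0,"ty":0,"tz":0,"yaw":-0.055},
    {"grip":50,"tx":0,"ty":0,"tz":0,"yaw":-0.055},
    {"grip":50,"tx":0,"ty":0,"tz":0,"yaw":-0.055},
    {"grip":50,"tx":0,"ty":0,"tz":0,"yaw":-0.055}
  ]
}}

```text
time: 23.85
eef_pos: [0.507, -0.0713, 0.1529]
ee_rot: [0.686, -0.184, 0.254, -0.657]
force: [-0.2, -0.2, -2.4]
gripper_width: 0.0586
gripper_force: 66.5
```

Request:
{"fn": "step_arm", "kwargs": {
  "rows": [
    {"grip":50,"tx":0,"ty":0,"tz":0,"yaw":-0.055},
    {"grip":50,"tx":0,"ty":0,"tz":0,"yaw":-0.055},
    {"grip":50,"tx":0,"ty":0,"tz":0,"yaw":-0.055},
    {"grip":50,"tx":0,"ty":0,"tz":0,"yaw":-0.055},
    {"grip":50,"tx":0,"ty":0,"tz":0,"yaw":-0.055},
    {"grip":50,"tx":0,"ty":0,"tz":0,"yaw":-0.055},
    {"grip":50,"tx":0,"ty":0,"tz":0,"yaw":-0.055},
    {"grip":50,"tx":0,"ty":0,"tz":0,"yaw":-0.055},
    {"grip":50,"tx":0,"ty":0,"tz":0,"yaw":-0.03}
  ]
}}

```text
time: 24.98
eef_pos: [0.507, -0.0713, 0.1529]
ee_rot: [0.631, 0.325, 0.63, -0.315]
force: [-1.6, 0.9, -2.5]
gripper_width: 0.0587
gripper_force: 66.4
```

```bash
python3 st.py
```

```text
[-0.719  0.646  1.957  1.49   1.609 -1.045] [ 0.507  -0.0713  0.1529] [ 0.6314  0.3252  0.6295 -0.3151] 24.98
x,y,z axes [[-0.004, 0.014, 1.0], [0.807, -0.59, 0.012], [0.59, 0.807, -0.009]] [-1.6  0.9 -2.5]
```

Request:
{"fn": "step_arm", "kwargs": {
  "rows": [
    {"grip":50,"tx":0,"ty":-0.06,"tz":0.05,"yaw":0.003},
    {"grip":50,"tx":0,"ty":-0.13,"tz":0.11,"yaw":0},
    {"grip":50,"tx":0,"ty":-0.14,"tz":0.12,"yaw":0},
    {"grip":50,"tx":-0.06,"ty":-0.14,"tz":0.12,"yaw":0},
    {"grip":50,"tx":-0.12,"ty":-0.09,"tz":0.08,"yaw":0},
    {"grip":50,"tx":-0.1,"ty":-0.03,"tz":0.03,"yaw":0},
    {"grip":50,"tx":0,"ty":0,"tz":0,"yaw":0}
  ]
}}

```text
time: 25.85
eef_pos: [0.4706, 0.0816, 0.0955]
ee_rot: [0.635, 0.32, 0.626, -0.322]
force: [0.0, -0.2, -1.7]
gripper_width: 0.0584
gripper_force: 66.4
```

```bash
python3 st.py; python3 - <<'E'
from workcell import camera
from h import *
a=[]
R_={"scene":((250,150),(262,245)),"top":((255,235),(340,230))}
for n,rs in R_.items():
    c=camera(n);np.savez(n+"6.npz",**c);im=c["image"]
    h=cv2.cvtColor(im,cv2.COLOR_RGB2HSV).astype(int);m=(h[...,0]>18)&(h[...,0]<35)&(h[...,1]>120)&(h[...,2]>100)
    for s,ce,l in blobs(m,6): print(n,s,ce)
    for x0,y0 in rs: a.append(cv2.resize(im[y0:y0+80,x0:x0+80],None,fx=3.5,fy=3.5,interpolation=cv2.INTER_CUBIC))
cv2.imwrite("pics/after.png",np.vstack([np.hstack(a[:2]),np.hstack(a[2:])])[:,:,::-1])
E
```

```text
[-0.448  0.713  2.188  1.745  1.518 -1.325] [0.4706 0.0816 0.0955] [ 0.6346  0.3195  0.6259 -0.3216] 25.85
x,y,z axes [[0.012, 0.003, 1.0], [0.808, -0.589, -0.008], [0.589, 0.808, -0.01]] [ 0.  -0.2 -1.7]
scene [280, 274, 13, 14, 107] [286.5, 280.4]
scene [302, 281, 7, 7, 36] [305.1, 284.0]
scene [302, 296, 6, 5, 16] [304.3, 298.1]
scene [296, 302, 5, 3, 10] [298.2, 303.0]
top [372, 247, 7, 7, 36] [374.9, 250.0]
top [356, 251, 6, 7, 34] [358.4, 254.3]
top [380, 252, 6, 7, 36] [382.5, 255.0]
top [360, 269, 7, 7, 39] [363.1, 272.1]
top [353, 271, 12, 12, 58] [358.3, 276.1]
```

View pics/after.png

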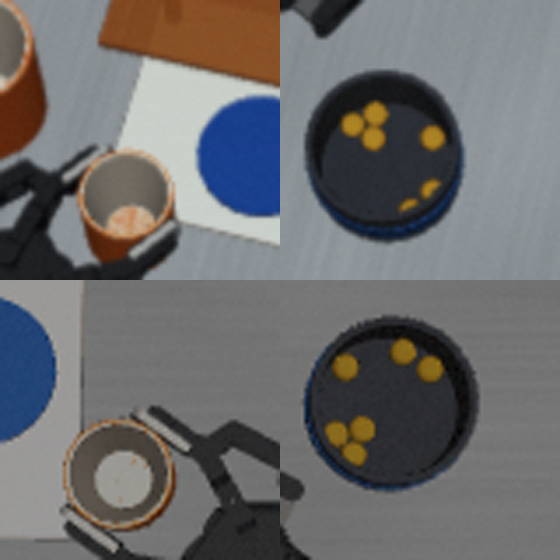

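All six balls are in the jar (three at the left and three at the right and front), the cup is empty and upright, and the jar has not moved. The blue mat is now unobstructed. I'll measure its centre against the cup held in the gripper.

```bash
python3 - <<'E'
from h import *
s,t=load("scene6.npz"),load("top6.npz");tcp=np.array([.4706,.0816])
h=cv2.cvtColor(s["image"],cv2.COLOR_RGB2HSV).astype(int)
m=(h[...,0]>100)&(h[...,0]<130)&(h[...,1]>150);b=[x for x in blobs(m,200) if x[1][1]<230];print([(x[0],x[1]) for x in b])
p=plane(s,[b[0][1]],.01);print("mat scene",p)
cnt=max(cv2.findContours(b[0][2].astype(np.uint8),cv2.RETR_EXTERNAL,cv2.CHAIN_APPROX_NONE)[0],key=len)
w=plane(s,cnt[:,0,:]+0.0,.01)[:,:2].astype(np.float32);print("circle",cv2.minEnclosingCircle(w))
c=[(250+127/3.5,150+195/3.5),(255+119/3.5,235+(474-280)/3.5)]
x,e=tri(s,c[0],t,c[1]);print("cup rim",x,e)
d=np.array(p[0][:2])-x[:2];y=np.array([.808,-.589]);z=np.array([.589,.808]);print("mat from cup y,z",d@y,d@z,"cup from tcp",(x[:2]-tcp)@y,(x[:2]-tcp)@z)
E
```

```text
[([307, 178, 36, 33, 937], [324.4, 194.2])]
mat scene [[0.52665547 0.15423003 0.01      ]]
circle ((0.526694118976593, 0.1546742022037506), 0.04347534105181694)
cup rim [0.45988937 0.0653638  0.10662009] 0.0019489969231338035
mat from cup y,z 0.0016047923739864745 0.11112915066973822 cup from tcp 0.0009089352471735122 -0.019427411788205985
```

Request:
{"fn": "step_arm", "kwargs": {
  "rows": [
    {"grip":50,"tx":0,"ty":0.008,"tz":0.06,"yaw":-0.004},
    {"grip":50,"tx":0,"ty":0,"tz":0.12,"yaw":0},
    {"grip":50,"tx":0,"ty":0,"tz":0.14,"yaw":0},
    {"grip":50,"tx":0,"ty":0,"tz":0.13,"yaw":0},
    {"grip":50,"tx":0,"ty":0,"tz":0.08,"yaw":0},
    {"grip":50,"tx":0,"ty":0,"tz":0.03,"yaw":0},
    {"grip":50,"tx":0,"ty":0,"tz":0,"yaw":0},
    {"grip":50,"tx":0,"ty":0,"tz":0,"yaw":0}
  ]
}}

```text
time: 26.95
eef_pos: [0.5388, 0.1694, 0.0954]
ee_rot: [0.632, 0.324, 0.629, -0.316]
force: [-0.3, -0.6, -2.4]
gripper_width: 0.0589
gripper_force: 66.4
```

```bash
python3 st.py
```

```text
[-0.164  0.741  2.069  2.014  1.415 -1.281] [0.5388 0.1694 0.0954] [ 0.6319  0.3241  0.6292 -0.3157] 26.95
x,y,z axes [[-0.002, 0.012, 1.0], [0.807, -0.591, 0.009], [0.591, 0.807, -0.009]] [-0.3 -0.6 -2.4]
```

Request:
{"fn": "step_arm", "kwargs": {
  "rows": [
    {"grip":50,"tx":-0.03,"ty":-0.011,"tz":0.008,"yaw":0},
    {"grip":50,"tx":-0.045,"ty":0,"tz":0,"yaw":0},
    {"grip":50,"tx":-0.035,"ty":0,"tz":0,"yaw":0},
    {"grip":50,"tx":-0.015,"ty":0,"tz":0,"yaw":0},
    {"grip":50,"tx":-0.008,"ty":0,"tz":0,"yaw":0},
    {"grip":50,"tx":0,"ty":0,"tz":0,"yaw":0}
  ]
}}

```text
time: 27.7
eef_pos: [0.538, 0.1721, 0.0687]
ee_rot: [0.632, 0.324, 0.629, -0.316]
force: [0.9, 0.4, -2.7]
gripper_width: 0.059
gripper_force: 66.4
```

Request:
{"fn": "step_arm", "kwargs": {
  "rows": [
    {"grip":50,"tx":-0.005,"ty":0,"tz":0,"yaw":0},
    {"grip":50,"tx":-0.004,"ty":0,"tz":0,"yaw":0},
    {"grip":50,"tx":0,"ty":0,"tz":0,"yaw":0}
  ]
}}

```text
time: 28.08
eef_pos: [0.538, 0.1721, 0.0669]
ee_rot: [0.632, 0.324, 0.629, -0.316]
force: [0.2, -0.2, -2.7]
gripper_width: 0.0581
gripper_force: 66.4
```

Request:
{"fn": "step_arm", "kwargs": {
  "rows": [
    {"grip":50,"tx":-0.003,"ty":0,"tz":0,"yaw":0},
    {"grip":50,"tx":-0.003,"ty":0,"tz":0,"yaw":0},
    {"grip":50,"tx":0,"ty":0,"tz":0,"yaw":0}
  ]
}}

```text
time: 28.45
eef_pos: [0.5382, 0.1722, 0.0663]
ee_rot: [0.631, 0.325, 0.63, -0.316]
force: [-0.2, 2.4, 4.3]
gripper_width: 0.0587
gripper_force: 66.1
```

Contact confirmed. Releasing.

Request:
{"fn": "step_arm", "kwargs": {
  "rows": [
    {"grip":62,"tx":0,"ty":0,"tz":0,"yaw":0},
    {"grip":70,"tx":0,"ty":0,"tz":0,"yaw":0},
    {"grip":85,"tx":0,"ty":0,"tz":0,"yaw":0},
    {"grip":85,"tx":0,"ty":0,"tz":0,"yaw":0},
    {"grip":85,"tx":0,"ty":0,"tz":0,"yaw":0},
    {"grip":85,"tx":0,"ty":0,"tz":0,"yaw":0}
  ]
}}

```text
time: 29.2
eef_pos: [0.538, 0.1721, 0.0657]
ee_rot: [0.632, 0.324, 0.629, -0.316]
force: [0.0, 0.6, 0.4]
gripper_width: 0.0849
gripper_force: 0.0
```

Request:
{"fn": "step_arm", "kwargs": {
  "rows": [
    {"grip":85,"tx":0,"ty":0,"tz":-0.06,"yaw":0},
    {"grip":85,"tx":0,"ty":0,"tz":-0.12,"yaw":0},
    {"grip":85,"tx":0,"ty":0,"tz":-0.16,"yaw":0},
    {"grip":85,"tx":0,"ty":0,"tz":-0.16,"yaw":0},
    {"grip":85,"tx":0,"ty":0,"tz":-0.12,"yaw":0},
    {"grip":85,"tx":0.2,"ty":0,"tz":0,"yaw":0},
    {"grip":85,"tx":0.2,"ty":0,"tz":0,"yaw":0},
    {"grip":85,"tx":0,"ty":0,"tz":0,"yaw":0}
  ]
}}

```text
time: 30.2
eef_pos: [0.4646, 0.0724, 0.1489]
ee_rot: [0.631, 0.325, 0.63, -0.315]
force: [0.6, 0.1, 0.1]
gripper_width: 0.0848
gripper_force: 0.0
```

```bash
python3 st.py; python3 - <<'E'
from workcell import camera
from h import *
for n in ("scene","top"):
    c=camera(n);np.savez(n+"7.npz",**c);im=c["image"]
    h=cv2.cvtColor(im,cv2.COLOR_RGB2HSV).astype(int);H,S,V=h[...,0],h[...,1],h[...,2]
    m=(H>100)&(H<130)&(S>150)
    print(n,"blue",[(x[0],x[1]) for x in blobs(m,60)])
    y=(H>18)&(H<35)&(S>120)&(V>100);print(n,"yel",[(x[0],x[1]) for x in blobs(y,6)])
    if n=="scene":
        o=((H<14)|(H>172))&(S>110)&(V>60);r=np.zeros_like(o);r[165:215,300:350]=1
        for s_,ce,l in blobs(o&r,30): print("orange",s_,ce)
    d=np.abs(im.astype(int)-np.load(n+"0.npz")["image"].astype(int)).max(2)>40
    print(n,"changed",[(x[0],x[1]) for x in blobs(d,40)])
E
```

```text
[-0.479  0.547  2.231  1.71   1.509 -1.223] [0.4646 0.0724 0.1489] [ 0.6309  0.3254  0.6301 -0.3146] 30.2
x,y,z axes [[-0.006, 0.014, 1.0], [0.807, -0.59, 0.013], [0.59, 0.807, -0.008]] [0.6 0.1 0.1]
scene blue [([307, 184, 36, 27, 353], [323.5, 200.3]), ([387, 267, 14, 15, 156], [393.7, 274.2]), ([274, 296, 39, 17, 98], [295.4, 307.5])]
scene yel [([280, 274, 13, 14, 105], [286.6, 280.5]), ([302, 281, 7, 7, 36], [305.1, 284.0]), ([302, 297, 6, 4, 15], [304.3, 298.2]), ([297, 302, 4, 3, 9], [298.4, 302.9])]
orange [300, 165, 50, 14, 432] [330.2, 169.5]
orange [313, 184, 25, 20, 278] [324.6, 195.5]
scene changed [([0, 0, 63, 41, 1906], [27.4, 16.3]), ([0, 0, 298, 299, 26734], [140.1, 135.4]), ([211, 0, 12, 7, 61], [217.2, 2.5]), ([16, 120, 48, 40, 718], [35.8, 136.5]), ([2, 167, 60, 59, 1359], [30.3, 197.7]), ([311, 175, 28, 31, 265], [322.2, 190.3]), ([111, 236, 13, 9, 64], [118.0, 239.9]), ([279, 274, 14, 14, 124], [286.5, 280.3]), ([302, 281, 7, 7, 41], [305.1, 283.9])]
top blue [([337, 145, 15, 16, 193], [344.0, 152.6]), ([248, 240, 23, 42, 392], [260.6, 261.4])]
top yel [([372, 247, 7, 7, 36], [374.9, 250.0]), ([356, 252, 6, 6, 33], [358.4, 254.4]), ([380, 252, 6, 7, 35], [382.6, 254.9]), ([360, 269, 7, 7, 39], [363.1, 272.1]), ([353, 271, 11, 12, 56], [358.1, 276.1])]
top changed [([248, 246, 17, 30, 282], [255.0, 261.5]), ([372, 247, 7, 7, 42], [374.8, 249.9]), ([355, 251, 7, 8, 41], [358.3, 254.4]), ([379, 252, 8, 7, 44], [382.5, 255.0]), ([193, 269, 270, 211, 26071], [335.2, 410.5]), ([353, 269, 14, 14, 115], [360.0, 274.8]), ([0, 438, 44, 42, 1273], [18.9, 458.3])]
```

```bash
python3 -c "
from workcell import close_job
print(close_job())"
```

```text
the job is handed in; nothing more can be done
None
```

The job is handed in at 30.2 s: all six balls are in the blue-banded jar, and the empty cup is back upright within about 2 mm of the mat's centre, with the jar, beaker, bottle and tip box not moved; since the rows have no tilt, I tilted the tool level by pushing the arm past its reach limit.

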